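Clamp the scraper in the cam block and hold the cam at full lift

ROBOT

A 7-joint arm with a two-finger parallel gripper is mounted at the origin on a cart in front of the work surface, level with it; the furniture and walls round the work are solid. World frame = base frame: x ahead of the robot, y to its left, z up, the work surface at z = 0. Lengths are in m, angles in rad, forces in N, time in s.
With the tool pointing down it reaches from about 0.4 to 0.85 m from the base axis. Payload 4.5 kg.
Tool frame: the origin (TCP) lies at the very end of the fingers, on their centre line; the grasp point (between the pads) lies 19 mm behind it (grip_point_offset is the distance from the TCP to the grasp point, in m); z points along the fingers, y is the line along which they close (so a half turn about z gives the same grasp; the last joint's range is limited). The gripper opens to 88 mm and grips with 3 to 60 N. Pads are 18 mm wide; open, the fingers measure 123 mm over their backs; the gripper's body (75 mm by 187 mm) begins 45 mm behind the grasp point.
Start: joints at [-1.241, 0.689, -0.195, 1.565, 0.157, 0.902, -0.215], TCP at [0.182, 0.598, 0.239] pointing down, gripper open.
Joint ranges: [-3.01, 3.01], [-0.46, 2.08], [-1.47, 1.51], [0.13, 2.56], [-1, 4.14], [0.04, 2.09], [-2.66, 2.66]. Speed limits (rad/s): [2.57, 2.57, 3.14, 3.14, 3.14, 3.14, 3.14].

INTERFACE

Orientations are given as a unit quaternion [x, y, z, w].
In Python, from plant import get_state, snapshot, camera_params, finish_job, grip_point_offset gives the robot as it stands.
- The arm moves only by the tool nudge_tcp, called after ">>>" as name(argument=value, ...), one argument or row to a line, values as JSON. Schema: {"type":"object","properties":{"segments":{"type":"array","items":{"type":"number"},"minItems":7,"maxItems":70},"grip_n":{"type":"number"},"only":{"type":"string"},"quiet":{"type":"boolean"},"lines":{"type":"string"}},"required":["segments"],"additionalProperties":false}. segments is one flat list of numbers that holds 1 to 10 rows one after another, with no inner brackets; each row has 7 numbers: the opening from 0.0 (shut) to 1.0 (fully open), then dx, dy, dz in m, then a rotation vector rx, ry, rz in rad; each row is the pose to reach, as a shift and turn from the pose commanded when the call began, along the tool's axes at that moment; what a row does not reach only later rows make up. A row lasts 1/10 s, in which the tool goes at most 0.05 m and 0.15 rad, less where a joint would pass 70% of its speed; a pose out of reach is approached as far as the arm can. The fingers move at their own pace and stop on an object; grip_n is the grip in N (left out, the last holds). Time passes only in rows, so rows that do not move let the fingers close. The tool returns the time, the measured TCP pose, the force, the opening and the grip force at its end. only (a regular expression) keeps the lines of the reply that match it, lines (a string "A,B") keeps lines A to B, and quiet returns only ok. Input that does not fit is refused with a message, and nothing moves.
- get_state(): the state, without advancing time (a new reading comes with each control period).
- snapshot(name): name is "scene" or "top"; returns (picture, depth): 420x560x3 uint8, red, green, blue; 420x560 float32, m along the optical axis (not along the pixel's ray), 0 where there is no reading.
- camera_params(name): a dict with "fx", "fy", "cx", "cy" (pixels), "k1" (the pictures are not rectified: a ray, as slopes to the right and down, at radius r is drawn at 1 + k1 r^2 times it, then the intrinsics apply), "rvec" (rotation vector, rad) and "tvec" (3), from world to camera coordinates, as OpenCV has them. Camera axes: x right, y down, z forward; pixel columns grow to the right and rows downward; lengths in m; the calibration is good to about 2 mm. A picture is of the moment at which its call begins. camera_params takes no time and is no camera call.
- finish_job(): hands the job in; it is judged then, once.
The state is a dict: "clock": time; "q": joint angles; "qd": joint speeds; "joint_torque": joint torques, N m; "tool_pos": TCP position; "eef_rot": TCP orientation; "contact_force": force on the tool from outside, world axes, zero at the start; "moment": the same for the moment, N m; "opening": opening from 0.0 (shut) to 1.0 (fully open); "finger_force": force on a finger pad.
Only numpy, scipy, OpenCV 4.12 (cv2) and the standard library are available. Lean on these libraries where they do the work, as an engineer would, in place of code of your own. Each camera call takes 0.05 s, during which the arm holds its last target. There are 200 camera calls.

TASK

Slide the scraper blade-first into the slot of the cam clamp block, through the open end under the steel strap, until the shoulder of its grip is up against the block, and let go of it standing upright on the bench. Then take the cam lever by its upright handle and turn it to the cam's highest lift, where the lever stands square to the slot and the pad squeezes the blade. Finish while still holding the lever there with the gripper (it springs back if let go), so that a colleague can set the lock screw; leave the other things on the bench where they are.

Things in the scene. Friction and masses are not known exactly. Their poses are not given: they have to be found in the camera images.
- scraper: Loose scraper, 0.12 kg, standing on its narrow edge left of the steel tray: black plastic grip 60 long x 22 wide x 36 high mm with a steel blade out of the middle of its front end, 60 long, 4 thick, 22 high, upright (8 to 30 mm above the grip's underside). Origin: centre of the grip's underside. x along the grip to the blade (blade x = 30 to 90 mm), y across the width, z up.
- grip_shoulder (a point): Point at the centre of the grip's front face, where the blade leaves it: 30 mm ahead of the scraper's origin along its x, 19 mm above the underside. Same axes as the scraper.
- clamp_block: Fixed grey cam clamp block, 70 mm long, 46 mm high, on a 4 mm base plate. Origin: on the bench under the slot's middle. x along the slot, inwards from its mouth; y from the slot towards the lever; z up. Slot 8 mm wide with the cam open (y = -4 to 4 mm), floor 4 mm above the bench. Cam and sprung pad (at y > 0) squeeze the blade against the wall at y = -4 mm.
- slot_mouth (a point): Centre of the slot's mouth, on the block's front face (block x = -35 mm, y = 0, 19 mm above the bench); axes of the block. Mouth corners are rounded (5 mm) as lead-in. Straps bridge the slot 40 mm above the bench, so the blade goes in level; it passes with the grip 0 to 3 mm off the bench. The face stops the grip's shoulder, which is then at this point.
- lever_pivot (a point): Point on the vertical pivot axis of the cam lever, 45 mm above the bench; at x = 5, y = 42 mm of the block. Same axes as the block.
- lever_handle (a point): On the axis of the lever's upright round handle, 78 mm above the bench. Handle: black, 16 mm diameter, 50 to 101 mm above the bench, 80 mm from the pivot, fixed to the lever; the flat steel lever lies 41 to 50 mm above the bench. x points from the pivot to the handle and turns with the lever.
- cam_lever (a joint): Lever angle, rad: 0 at rest, where it starts, along the block's +x; grows counterclockwise from above towards block +y; range 0 to 2.2. Lift = 6 mm x sin(angle): highest at 1.57, lever straight away from the slot over a small rib on the base; beyond, it falls. A spring returns it to 0 (1 N at the handle at rest, 3 N at full lift). Pad meets the blade near 0.7.
- clamp_pad (a joint): How far the sprung pad is pushed back, in m: 0 when it touches nothing, about 0.002 when the blade is squeezed at full lift (spring 4 N per mm).
- matchbox: Bystander: matchbox 36 x 51 x 15 mm, to be left alone.
- cotton_pot: Bystander: open white pot of cotton, 80 mm wide, 61 mm high, to be left alone.
- vial_tall: Bystander: clear vial 20 mm wide, 57 mm high, to be left alone.
- petri_dish: Bystander: closed petri dish 91 mm wide, 15 mm high, to be left alone.

How it is judged:
By the outcome, as a careful person would: the job done as asked, in the order asked, and still so for the second after the job is handed in, while the arm keeps its last pose, push and grip.
It also fails if it takes over 50 s, if anything falls off the work surface, if the arm or the gripper's body presses on something with over 40 N, if the wrist force passes 120 N, or if a joint passes its speed limit or range.

## Working session

There is one attempt and no reset: what is moved stays moved. The work goes in short steps, Python scripts to look and compute and a tool call to move; the robot and the scene stay as the last step left them, time stands still between calls to the robot, and variables do not carry over. Pictures are saved under pics/ and viewed, at most 10 in all, crops included, and the job is handed in when it is done.

```bash
ls; mkdir -p pics; cat > h.py <<'E'
import numpy as np, cv2
from scipy.spatial.transform import Rotation as R
from plant import *
def cam(n):
    c=camera_params(n); K=np.array([[c['fx'],0,c['cx']],[0,c['fy'],c['cy']],[0,0,1.]])
    return c,K,R.from_rotvec(np.ravel(c['rvec'])).as_matrix(),np.ravel(c['tvec'])
def rays(n,uv):
    c,K,M,t=cam(n); d=np.array([c['k1'],0,0,0,0.])
    p=cv2.undistortPoints(np.array(uv,float).reshape(-1,1,2),K,d).reshape(-1,2)
    return -M.T@t,(np.c_[p,np.ones(len(p))])@M
def plane(n,uv,z):
    o,d=rays(n,uv); return o+d*((z-o[2])/d[:,2])[:,None]
def proj(n,P):
    c,K,M,t=cam(n)
    return cv2.projectPoints(np.array(P,float).reshape(-1,1,3),M,t,K,np.array([c['k1'],0,0,0,0.]))[0].reshape(-1,2)
def cloud(n,dep):
    v,u=np.mgrid[:420,:560]; o,d=rays(n,np.c_[u.ravel(),v.ravel()])
    return (o+d*dep.ravel()[:,None]).reshape(420,560,3)
def totool(v):
    return R.from_quat(get_state()['eef_rot']).inv().apply(v)
E
python3 - <<'E'
from h import *
for n in('top','scene'):
    im,d=snapshot(n); np.savez('/tmp/'+n+'0.npz',im=im,d=d)
    cv2.imwrite(f'pics/{n}0.png',cv2.resize(im[:,:,::-1],(784,588)))
    print(n,cam(n)[1:], 'campos',rays(n,[[280,210]]))
s=get_state();print(s,grip_point_offset)
E
```

```text
pics
top (array([[399.39495186,   0.        , 270.55142675],
       [  0.        , 399.39495186, 212.90496772],
       [  0.        ,   0.        ,   1.        ]]), array([[ 0.02521489, -0.99935901,  0.02541217],
       [-0.99556631, -0.02740727, -0.08998092],
       [ 0.09061972, -0.02303064, -0.99561923]]), array([0.0622917 , 0.54963068, 1.20100387])) campos (array([0.43678848, 0.10497554, 1.24361586]), array([[ 0.09845722, -0.04647279, -0.99436361]]))
scene (array([[506.6166027 ,   0.        , 280.72204922],
       [  0.        , 506.6166027 , 205.86194204],
       [  0.        ,   0.        ,   1.        ]]), array([[ 0.79561535, -0.60576313,  0.00687402],
       [-0.25181551, -0.34101465, -0.90570302],
       [ 0.55098564,  0.71886024, -0.42385704]]), array([-0.34937184,  0.24162349,  1.10204095])) campos (array([-0.26839859, -0.92145284,  0.68834853]), array([[ 0.54779482,  0.71693815, -0.43126473]]))
{'clock': 0.1, 'q': array([-1.24121063,  0.68987855, -0.1945429 ,  1.56620371,  0.15735289,
        0.90252662, -0.2150639 ]), 'qd': array([ 0.00197485,  0.00056936, -0.0013149 , -0.00286728,  0.00058751,
        0.00027945, -0.00064295]), 'joint_torque': array([-1.60545173e-03, -5.28506899e+01, -1.27095256e+00, -1.53839636e+01,
       -5.25347411e-02,  2.03366733e-03,  4.03614933e-05]), 'tool_pos': array([0.18206418, 0.59731538, 0.23801397]), 'eef_rot': array([ 1.47275947e-01,  9.89095112e-01, -8.07979731e-04, -4.48832921e-05]), 'contact_force': array([-0.25958225,  0.00047628,  0.12947174]), 'moment': array([ 0.03630727, -0.04520265,  0.00290273]), 'finger_force': 0.0, 'opening': 0.9980950854162034} 0.0187
```

View pics/top0.png

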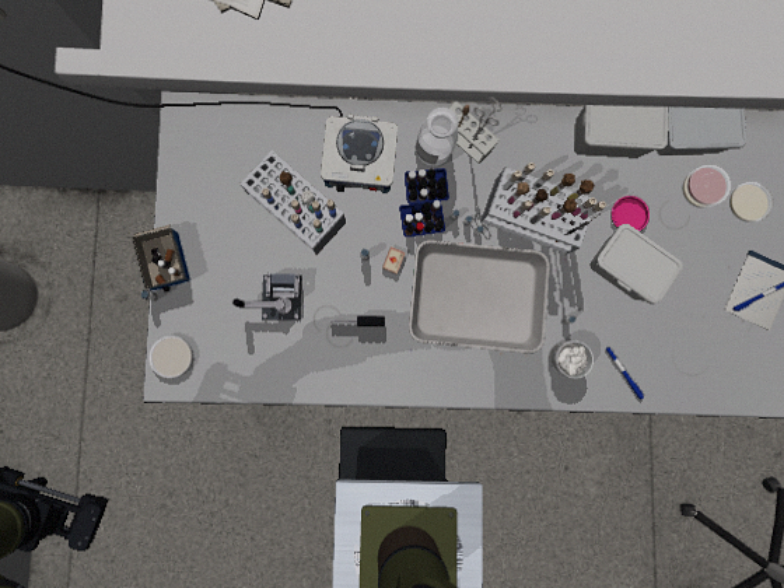

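View pics/scene0.png

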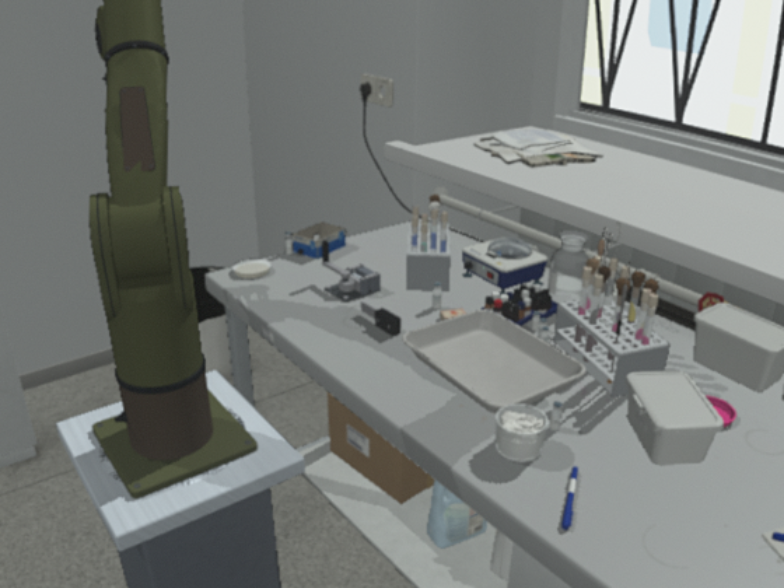

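The top view (784x588) shows the scraper grip at about (370,321) with its blade pointing left. The clamp block is at about (282,297), with the lever pointing left to its handle at about (238,303). I'll zoom in on both.

```bash
python3 - <<'E'
from h import *
a=np.load('/tmp/top0.npz');im=a['im'];d=a['d']
t=cv2.resize(im[180:260,150:290,::-1],None,fx=5.7,fy=5.7,interpolation=cv2.INTER_CUBIC)
cv2.imwrite('pics/topc.png',t)
b=np.load('/tmp/scene0.npz')['im']
cv2.imwrite('pics/scc.png',cv2.resize(b[160:250,200:320,::-1],None,fx=6.5,fy=6.5,interpolation=cv2.INTER_CUBIC))
P=cloud('top',d)
for v in range(192,236,3): print(v,' '.join('%3d'%(1000*P[v,u,2]) for u in range(164,280,3)))
print(plane('top',[[200,212],[265,229]],0))
E
```

```text
192  -1  -1   1   1   0  -2  -1   3  -3   0   3  -1  -4  -3  -1   0   0  -1   1   0   0   0  -6  -5   4   3  -2   1  -1  -1  -3   0   0   4   0  -1   0  -3  16
195   0  -1   0   0  -1   0   0   1  -6  43  38  45  42  36  39  37  49   0  -1  -1   3   0   0   0   0  -1  -1   0  -1   2   2   3  -1  -1   0  -3  -1  -1   0
198   0  -4  -3   0  -4  -3   2   0   5  40  39  39  39  41  39  44  47   2   2   1  -2   1   0   1   0  -3   1   5   0  -2   0   0  -3  -1   0   1  -1  -2   0
201   0   0   0  -1   0   0   0   0   5  47  39  39  40  36  40  38  43  -3   0   3   1  -1   0  -2   4   0   4  -3   0   0   0   0   2  -1   1  -2  -4  -1  -1
204   0  -2   5   0  -1  -4   1  -1   3  43   0   4   5   3   5   3  42   0  -3   0  -1   0  -2  -1   1  -1  -3  -3  -1   1  -2  -1  -3  -4   0   1 1243  -2   1
207   3   0   4  -3   1  -2   0   0   8  46  13  23  25  28  27  29 1243   3  -2   0  -6   0   0  -6  -2  -5   0  -4   0  -2   5   0  -2   0   0   0   0  -3   0
210  -1  -5   1   0  -2   0   3   0  -1  45  11  30  30  28  31  32  49   0   1   0  -7   0   0   4   0   2  -2   0   0  -1   0  -5  -3   
[... 675 characters left out ...]
  0   0   0   1   4  -2   7   9   0   2   3   4   4   5   5   0   1   0   5   0   0  -1  -1   2  -1   1   0  -1   2  33  36  36  35  33  34  -2   5
228   1   0   0  -4   0   2  -3   2  -1   0  -2  -1   2   0   2   0   0  -2   3   3   1   4   1  -2  26  25  27  28  32  30  30  31  36  33  33  33  37   1   0
231   1   2  -1  -2   1  -2   0   0  -2   0  -4   0  -2  -2  -4   0   1   3   0   0   1   4   0   2  -2   0  -2   0   2  -2  -1  34  37  39  34  33  36   2  -3
234   0   2   2  -1   2   0   1   0  -2  -1   0   0   0  -2   5   0   4  -2   0   2   1  -2  -2   0  -2   0   1   2   0   0  -3  -1   2  -3  -3   2  -1   0   0
[[0.5467652  0.29570089 0.        ]
 [0.4991837  0.09222914 0.        ]]
```

View pics/topc.png

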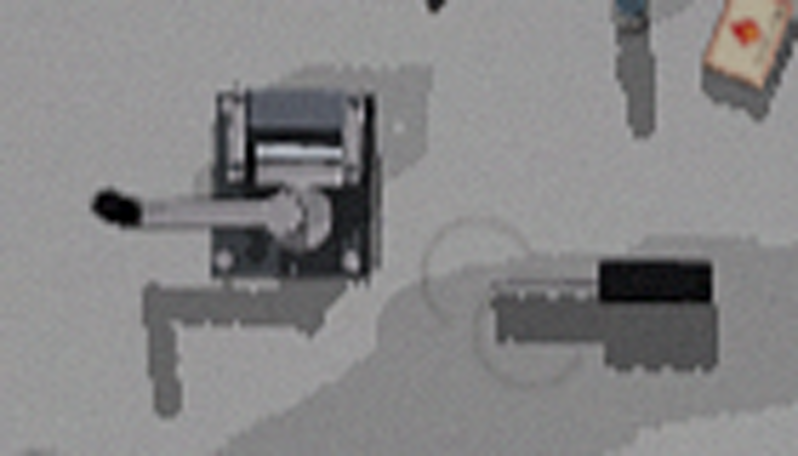

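View pics/scc.png

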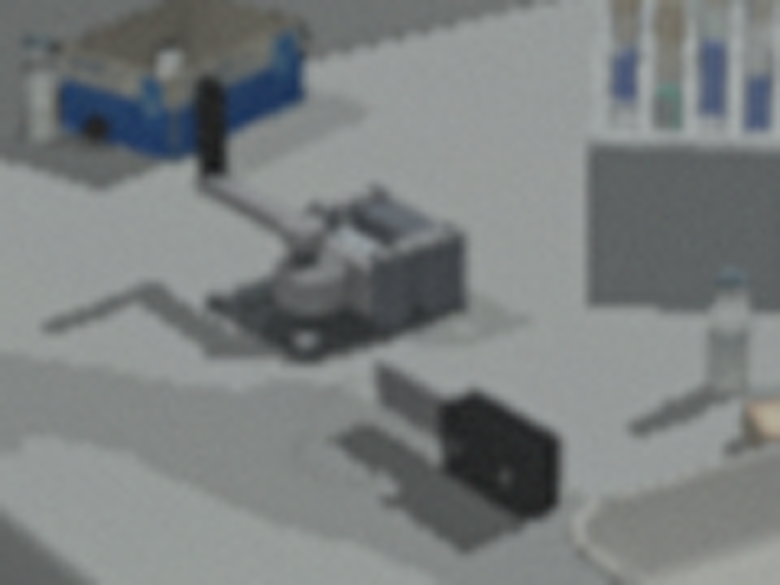

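The crops show the straps at x≈235 and x≈355 in the top crop, with the dark slot at rows 130–145. The pivot is at (303,215), the handle at (118,207) and the grip at 600–712 x 260–303. So block +x is about world +y, and block +y is about world −x. Next I'll measure at sub-pixel level.

```bash
python3 - <<'E'
from h import *
a=np.load('/tmp/top0.npz');im=a['im'];g=cv2.cvtColor(im,cv2.COLOR_RGB2GRAY)
print('cols',list(range(184,220)))
for v in range(194,232): print(v,' '.join('%3d'%x for x in g[v,184:220]))
print('scraper')
for v in range(222,236): print(v,' '.join('%3d'%x for x in g[v,232:280]))
# grip
m=(g<50).astype(np.uint8); n,l,s,c=cv2.connectedComponentsWithStats(m)
for i in range(1,n):
    if s[i,4]>8 and 150<c[i][0]<290 and 180<c[i][1]<260:
        pts=np.argwhere(l==i)[:,::-1].astype(np.float32); print(s[i],c[i],cv2.minAreaRect(pts))
E
```

```text
cols [184, 185, 186, 187, 188, 189, 190, 191, 192, 193, 194, 195, 196, 197, 198, 199, 200, 201, 202, 203, 204, 205, 206, 207, 208, 209, 210, 211, 212, 213, 214, 215, 216, 217, 218, 219]
194 152 156 155 149 154 152 152 126 157 152 153 156 156 141 142 131 132 135 135 132 136 133 134 131 130 134 131 132 132 133 134 130 132 129 134 132
195 156 152 157 151 154 158 150 127 154 118 137 135 127 114 117 115 117 116 116 113 114 117 112 123 122 119 125 134 133 121 138 133 129 135 130 131
196 153 151 149 149  99 104  92 101 121  61  94 102  94  92  93  96  95  89  94  91  93  92  95 105 103  97 110 113 114 109  89  95 135 134 136 132
197 149 151 151 145  57 110 105  61  82  46  80  90  87  90  90  91  89  91  92  86  94  91  90  92  87  91 101  70  73 103  18  62 140 130 130 131
198 148 152 152 153  75 139 133 109 126  50  90  89  83  88  89  83  92  88  92  86  92  90  90  91  87  91 109  95  56 115  12  50 134 133 133 129
199 152 150 152 152  67 109 120 137 148  43  91  88  86  89  88  87  90  88  89  90  89  86  92  93  89  88 103 132 107 143   4  36 138 130 131 132
200 150 147 155 152  53  6
[... 7384 characters left out ...]
2  79  80  81  81  85  79  80  80  80  82  83  81  83  81  74 136 132 135 132
[199 197  17  31 144] [209.47916667 218.56944444] ((207.1414031982422, 212.03054809570312), (15.12571907043457, 30.67952537536621), 2.726310968399048)
[188 202  22  13  73] [197.20547945 207.30136986] ((198.562255859375, 208.50389099121094), (20.3976993560791, 12.288522720336914), 3.5763344764709473)
[167 214   8   6  33] [170.21212121 216.27272727] ((170.1999969482422, 216.4000244140625), (7.589465618133545, 4.427187919616699), 18.434947967529297)
[193 220   5   6  21] [194.61904762 222.33333333] ((195.0, 222.5), (4.0, 5.0), 0.0)
[255 226  20   7 139] [264.43165468 229.02158273] ((264.5, 229.0), (6.0, 19.0), 90.0)
```

```bash
cat >> h.py <<'E'
def meas():
    w=plane('top',[[194,201.98],[209,202.08]],.040)
    dx=w[0]-w[1]; yw=np.arctan2(dx[1],dx[0])      # block x axis direction
    l=plane('top',[[186,216.85],[194,216.85]],.050); dl=l[0]-l[1]
    c=plane('top',[[201.4,204]],.046)[0]
    return w,yw,l,np.arctan2(dl[1],dl[0]),c
E
python3 - <<'E'
from h import *
np.set_printoptions(precision=4,suppress=True)
w,yw,l,yl,c=meas(); print('wall',w,yw,'lever',l,yl,'c',c)
y=(yw+yl)/2; ex=np.array([np.cos(y),np.sin(y)]); ey=np.array([-ex[1],ex[0]])
print('lever-wall along ey (expect 46):',(l.mean(0)-w.mean(0))[:2]@ey)
o_w=w.mean(0)[:2]@ey+.004; o_l=l.mean(0)[:2]@ey-.042; print(o_w,o_l)
O=ex*(c[:2]@ex)+ey*(o_w+o_l)/2; print('origin',O,'yaw',y)
G=O+ex*-.095+0*ey; print('grip target (origin scraper, -65)',O-ex*.065,'pivot',O+ex*.005+ey*.042,'handle',O+ex*.085+ey*.042)
H=np.r_[O+ex*.085+ey*.042,.101];print('handle top px',proj('top',[H]),proj('scene',[H,np.r_[H[:2],.05],np.r_[O-.035*ex,.019],np.r_[O-.035*ex,.046]]))
g=plane('top',[[254.5,225.05],[274.4,225.05]],.036);print('grip far edge',g, np.linalg.norm(g[0]-g[1]))
b=plane('top',[[235.5,229.3]],.030);print('tip',b)
d=g[0]-g[1];print('grip yaw',np.arctan2(d[1],d[0]),'centre',g.mean(0)-[.011,0,0])
im=np.load('/tmp/scene0.npz')['im'];hs=im[160:250,200:320]
gg=cv2.cvtColor(im,cv2.COLOR_RGB2GRAY)
m=(gg<60).astype(np.uint8); n,lab,s,cc=cv2.connectedComponentsWithStats(m)
for i in range(1,n):
    if s[i,4]>8 and 200<cc[i][0]<320 and 160<cc[i][1]<250: print(s[i],cc[i])
P=cloud('top',np.load('/tmp/top0.npz')['d'])
m=(P[...,2]>.08)&(P[...,2]<.12); uu=np.argwhere(m[205:230,155:185])+[205,155]; print('handle depth px',len(uu),uu.mean(0)[::-1], np.median(P[m&(np.indices(m.shape)[1]<180)&(np.indices(m.shape)[1]>160)&(np.indices(m.shape)[0]>205)&(np.indices(m.shape)[0]<230)],0))
E
```

```text
wall [[0.573  0.3088 0.04  ]
 [0.574  0.2638 0.04  ]] 1.5926373746016895 lever [[0.5267 0.3288 0.05  ]
 [0.5273 0.3052 0.05  ]] 1.597909117248851 c [0.5669 0.2855 0.046 ]
lever-wall along ey (expect 46): 0.04574719459522154
-0.5763758941589999 -0.5766286995637784
origin [0.5697 0.2855] yaw 1.5952732459252703
grip target (origin scraper, -65) [0.5713 0.2205] pivot [0.5276 0.2895] handle [0.5256 0.3695]
handle top px [[168.2561 215.4102]] [[232.4046 171.9785]
 [232.9103 186.6893]
 [265.7097 204.3653]
 [265.6612 196.5002]]
grip far edge [[0.5085 0.1247 0.036 ]
 [0.5101 0.0645 0.036 ]] 0.06023642380878059
tip [[0.4944 0.1819 0.03  ]]
grip yaw 1.5975052669407341 centre [0.4983 0.0946 0.036 ]
[228 172  18  15 125] [234.632 177.08 ]
[210 174  16   9  72] [216.5694 178.4444]
[241 208  17   6  51] [249.8039 210.0196]
[268 221  18  19 227] [276.4758 229.7137]
handle depth px 27 [169.3704 215.5185] [0.5256 0.3676 0.098 ]
```

The measurements agree: lever-to-wall is 45.7 mm against 46 expected, block length 70 mm, grip 60.2 mm, and the handle reprojects onto its blob in both views. Next I'll compute the tool-axis deltas to a point above the scraper.

```bash
cat >> h.py <<'E'
def go(p,ang):
    "shift & turn in tool axes to TCP p with tool y at world angle ang, pointing down"
    s=get_state(); r=R.from_quat(s['eef_rot'])
    y=np.array([np.cos(ang),np.sin(ang),0]); z=np.array([0,0,-1.]); x=np.cross(y,z)
    t=R.from_matrix(np.c_[x,y,z])
    print('d',np.round(r.inv().apply(np.array(p)-s['tool_pos']),4),'rot',np.round((r.inv()*t).as_rotvec(),4))
def st():
    s=get_state(); r=R.from_quat(s['eef_rot']).as_matrix()
    print('t',s['clock'],'p',np.round(s['tool_pos'],4),'yang',np.round(np.arctan2(r[1,1],r[0,1]),4),'z',np.round(r[:,2],4),'F',np.round(s['contact_force'],2),'M',np.round(s['moment'],2),'op',round(s['opening'],3),'ff',round(s['finger_force'],1),'q',np.round(s['q'],2))
E
python3 - <<'E'
from h import *
go([.498,.0946,.10],.026)
E
```

```text
d [-0.4487 -0.3886  0.1387] rot [-1.3000e-03  1.1000e-03  1.2492e+00]
```

>>> nudge_tcp(
  segments=[1,-0.036,-0.031,0.008,0,0,0.12,1,-0.072,-0.062,0.016,0,0,0.24,1,-0.108,-0.093,0.024,0,0,0.36,1,-0.144,-0.124,0.032,0,0,0.48,1,-0.18,-0.155,0.04,0,0,0.6,1,-0.216,-0.186,0.048,0,0,0.72,1,-0.252,-0.217,0.056,0,0,0.84,1,-0.288,-0.248,0.064,0,0,0.96,1,-0.324,-0.279,0.072,0,0,1.08,1,-0.36,-0.31,0.08,0,0,1.2],
)

```text
clock: 1.1
tool_pos: [0.4369, 0.1948, 0.1583]
eef_rot: [0.682, 0.732, -0.0, -0.0]
contact_force: [-0.1, 0.0, -0.7]
opening: 0.997
finger_force: 0.0
```

```bash
python3 -c "
from h import *
st();go([.498,.0946,.06],.026)"
```

```text
t 1.1 p [0.4369 0.1948 0.1583] yang 0.0706 z [-1.e-04  1.e-04 -1.e+00] F [-0.07  0.01 -0.74] M [-0.06  0.02  0.01] op 0.997 ff 0.0 q [-0.55  0.64  0.05  2.09 -0.07  0.42 -0.37]
d [-0.1043  0.0539  0.0983] rot [-0.0001 -0.0001  0.0446]
```

>>> nudge_tcp(
  segments=[1,-0.035,0.018,0.02,0,0,0.02,1,-0.07,0.036,0.05,0,0,0.045,1,-0.104,0.054,0.08,0,0,0.045,1,-0.104,0.054,0.098,0,0,0.045,1,-0.104,0.054,0.098,0,0,0.045],
)

```text
clock: 1.6
tool_pos: [0.4966, 0.0951, 0.0584]
eef_rot: [0.697, 0.717, -0.002, -0.001]
contact_force: [-0.5, 0.0, -0.0]
opening: 1.0
finger_force: 0.0
```

```bash
python3 -c "
from h import *
st();go([.498,.0946,.008],.026)"
```

```text
t 1.6 p [0.4966 0.0951 0.0584] yang 0.0274 z [-0.0045 -0.0013 -1.    ] F [-0.45  0.03 -0.03] M [-0.04  0.1  -0.  ] op 1.0 ff 0.0 q [-0.29  0.85  0.01  2.05 -0.03  0.25 -0.23]
d [-0.0005  0.0016  0.0504] rot [-0.0045  0.0012  0.0014]
```

>>> nudge_tcp(
  segments=[1,0,0.001,0.02,0,0,0,1,0,0.0015,0.042,0,0,0,1,0,0.0015,0.05,0,0,0,1,0,0.0015,0.05,0,0,0,0,0,0.0015,0.05,0,0,0,0,0,0.0015,0.05,0,0,0,0,0,0.0015,0.05,0,0,0,0,0,0.0015,0.05,0,0,0,0,0,0.0015,0.05,0,0,0,0,0,0.0015,0.05,0,0,0],
  grip_n=20,
)

```text
clock: 2.6
tool_pos: [0.4994, 0.0968, 0.0108]
eef_rot: [0.696, 0.718, 0.0, 0.0]
contact_force: [-1.1, -0.0, 0.3]
opening: 0.477
finger_force: 0.0
```

```bash
python3 -c "
from h import *
st()
im,d=snapshot('top');np.savez('/tmp/top1.npz',im=im,d=d)
go([.5713,.1255,.0095],.0245)"
```

```text
t 2.6 p [0.4994 0.0968 0.0108] yang 0.0299 z [ 2.e-04  1.e-04 -1.e+00] F [-1.1  -0.05  0.25] M [-0.06  0.08  0.01] op 0.477 ff 0.0 q [-0.29  0.94  0.    2.05 -0.03  0.15 -0.23]
d [0.0265 0.0728 0.0013] rot [ 0.     -0.0001  0.0054]
```

>>> nudge_tcp(
  segments=[0,0,0,0,0,0,0,0,0,0,0,0,0,0,0,0,0,0,0,0,0,0,0,0,0,0,0,0,0,0,0,0,0,0,0],
  grip_n=20,
)

```text
clock: 3.15
tool_pos: [0.499, 0.0967, 0.0107]
eef_rot: [0.696, 0.718, -0.0, -0.0]
contact_force: [-0.6, -0.0, 0.8]
opening: 0.246
finger_force: 20.0
```

```bash
python3 -c "
from h import *
st()"
```

```text
t 3.15 p [0.499  0.0967 0.0107] yang 0.0301 z [-6.e-04 -1.e-04 -1.e+00] F [-0.65 -0.04  0.78] M [-0.08  0.27 -0.03] op 0.246 ff 20.0 q [-0.29  0.94  0.    2.05 -0.03  0.15 -0.23]
```

```bash
python3 -c "
from h import *
print(plane('top',[[261,178],[261,187],[282,187]],.03))
go([.5739,.1505,.0167],.0268)"
```

```text
[[0.65412219 0.10897302 0.03      ]
 [0.62620635 0.10821253 0.03      ]
 [0.62808789 0.04375324 0.03      ]]
d [ 0.0515  0.0764 -0.0061] rot [-0.0006  0.0001  0.0033]
```

>>> nudge_tcp(
  segments=[0,0,0,-0.006,0,0,0,0,0.017,0.025,-0.006,0,0,0,0,0.034,0.05,-0.006,0,0,0.003,0,0.0515,0.0764,-0.006,0,0,0.003,0,0.0515,0.0764,-0.006,0,0,0.003,0,0.0515,0.0764,-0.006,0,0,0.003],
  grip_n=20,
)

```text
clock: 3.75
tool_pos: [0.5741, 0.1509, 0.0168]
eef_rot: [0.697, 0.717, 0.0, 0.0]
contact_force: [-0.7, 0.1, -1.3]
opening: 0.248
finger_force: 20.0
```

```bash
python3 - <<'E'
from h import *
st()
for n in('top','scene'):
    im,d=snapshot(n);np.savez('/tmp/%s2.npz'%n,im=im,d=d)
a=np.load('/tmp/top2.npz')['im'][180:250,170:270,::-1];b=np.load('/tmp/scene2.npz')['im'][160:245,220:320,::-1]
cv2.imwrite('pics/c2.png',np.hstack([cv2.resize(a,(400,500),interpolation=cv2.INTER_CUBIC)*0+cv2.resize(a,(400,280),interpolation=cv2.INTER_CUBIC)[np.r_[0:280,[279]*220]],cv2.resize(b,(400,340),interpolation=cv2.INTER_CUBIC)[np.r_[0:340,[339]*160]]]))
g=cv2.cvtColor(np.load('/tmp/top2.npz')['im'],cv2.COLOR_RGB2GRAY)
for v in range(198,214): print(v,' '.join('%3d'%x for x in g[v,206:246]))
s=get_state();p=s['tool_pos'];y=.0268+np.pi/2;e=np.array([np.cos(y),np.sin(y)]);o=p[:2]-.0021*e
print('pred tip px',proj('top',[np.r_[o+.09*e,.032+.0],np.r_[o+.03*e,.032],np.r_[.5704+.0262*.035,.2505,.03]]))
E
```

```text
t 3.75 p [0.5741 0.1509 0.0168] yang 0.0277 z [ 1.e-04  1.e-04 -1.e+00] F [-0.7   0.06 -1.32] M [-0.12  0.11 -0.04] op 0.248 ff 20.0 q [-0.35  0.97  0.02  1.79 -0.05  0.37 -0.26]
198 102 100  96  93 114 103  56 122   5  53 152 147 144 145 144 148 151  66  51  52  59  54  59  53  54  60  58  56  61  54  56  57  56  56  59  55  53  54  53  56
199  94 102  97  96 114 144 114 150  12  41 148 146 144 144 146 120  93  64  53  58  57  59  52  58  62  57  56  52  62  58  57  58  56  61  58  58  61  64  65  62
200  99  98 102  97 115 156 145 168  12  61 152 139 146 144 121  68  52  56  55  57  56  54  58  59  57  56  59  57  59  61  51  57  55  56  58  56  60  59  63  55
201 101  97  99  96 112 152 142 134   8  67 149 148 149 130  65  54  57  58  53  60  58  60  60  61  56  56  60  61  56  58  59  55  57  63  57  60  61  59  60  63
202  73  72  74  69 125 149 146 100   8  64 148 148 121  75  49  55  57  56  60  57  59  58  53  53  60  57  56  56  
[... 1250 characters left out ...]
  55  68  59  57  60  61  61  58  57  57  58  57  60  56  63  60  60  59  53  57  51  50  55  56  50  32  58
211 171 164 160 194  92 109 130  37  15  96  42  54  61  59  59  55  53  58  58  62  61  61  62  57  62  60  63  60  49  54  59  54  56  57  53  60  53  53  28  50
212 110 109 103 133  51  59  61  23  16  95  37  47  55  53  57  54  56  60  59  58  60  62  61  61  64  51  55  53  50  55  52  57  59  60  61  63  62  57  41  32
213  55  24  30  29  33  28  34  31  29  97  41  44  55  56  52  57  55  58  56  60  59  58  58  55  54  53  52  56  57  58  61  64  63  62  61  67  68  71  43  27
pred tip px [[218.04745095 203.79436521]
 [237.8266532  203.82374162]
 [213.77601255 203.47361635]]
```

View pics/c2.png

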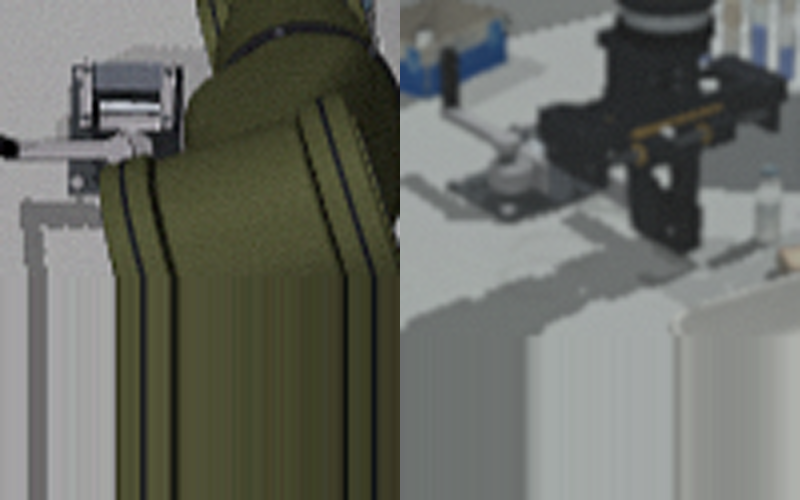

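The arm hides the mouth from above, and the scene view shows the blade level and heading at the block. I'll lower and enter gently while watching the force.

>>> nudge_tcp(
  segments=[0,0,0,0.0045,0,0,0,0,0.006,0,0.0045,0,0,0,0,0.012,0,0.0045,0,0,0,0,0.016,0,0.0045,0,0,0,0,0.02,0,0.0045,0,0,0,0,0.024,0,0.0045,0,0,0,0,0.024,0,0.0045,0,0,0],
  grip_n=20,
)

```text
clock: 4.55
tool_pos: [0.5718, 0.1712, 0.0119]
eef_rot: [0.699, 0.715, -0.003, 0.0]
contact_force: [-3.2, -5.7, 0.2]
opening: 0.25
finger_force: 20.0
```

```bash
python3 -c "
from h import *
st()"
```

```text
t 4.55 p [0.5718 0.1712 0.0119] yang 0.0234 z [-0.0039 -0.0048 -1.    ] F [-3.19 -5.65  0.16] M [-0.81  0.43 -0.36] op 0.25 ff 20.0 q [-0.39  0.99  0.03  1.78 -0.06  0.38 -0.29]
```

```bash
python3 - <<'E'
from h import *
P=cloud('top',np.load('/tmp/top0.npz')['d'])
# max height map on 15mm grid of world
ok=(P[...,2]<.4)&(P[...,2]>-.02)
xs=np.arange(.56,.78,.0125); ys=np.arange(.36,.06,-.015)
print('x\\y',' '.join('%4d'%(1000*y) for y in ys))
for x in xs[::-1]:
    r=[]
    for y in ys:
        m=ok&(abs(P[...,0]-x)<.007)&(abs(P[...,1]-y)<.008); r.append('%4d'%(1000*P[m][:,2].max()) if m.any() else '   .')
    print('%4d'%(1000*x),' '.join(r))
s=get_state();print(s['tool_pos'])
im,_=snapshot('scene');cv2.imwrite('pics/s3.png',cv2.resize(im[110:270,180:380,::-1],(800,600) if 0 else (750,600),interpolation=cv2.INTER_CUBIC))
E
```

```text
x\y  360  345  329  314  299  284  269  254  239  224  209  194  179  164  149  134  119  104   89   74
 772  100   95   93   92   92   94  193  192   94   95   93    0   44   47    2    4    2    3    5    2
 759   92   92   93   91   91   94  193  195   92   93   94   90    4    5    5    3    4    2    6    4
 747    5   97   94  159  158   90  189  185   93   89   91   94    .    1    6    4    3    1    4    4
 734    4    3   93  159  160   92   92   92  186  193  191   95   89   89    4    4    3    3    4    4
 722    5    6    5   92   94   92   93  159  189  193  192  184  187  187   88    5    5    7    4    2
 709    5    2    5    4   92   91   93  158  155  191  186  184  187  187   88    3    4    4    4    5
 697    4    3    4    3    7   95   93  159  160   91  153   93   93   96    2    4    4    3    5    6
 684    4    4    4    5    2    5   92  162  159   92  162  156   92    2    5    3    2    5    5    2
 672    4    3    3    6    4    5    5   92   92   93  157  142    5    4    3    5    2    2    2    5
 659    3    1    4    4    1    5    7   84   92  
[... 228 characters left out ...]
    5    5    3   62   60    4   13
 622    5    5    4    3    6    3    2    3    5    4    5    4    5    3    7    3    4    2    5   18
 609    4    4    2    3    3    2    4    4    4    2    2    3    4    4    2    4    4    6    1    4
 597    4    4    7   43   45   45   43   49    4    3    4    3    5    5    5    4    4    3    2    4
 585    2    4    9   49   45   45   45   47    6    4    4    3    4    4    3    3    4    4    4    4
 572    4    3    7   49   42   41   40   51    6    3    4    1    3    5    3    5    5    4    3    4
 560    4    6    8   47   36   35   34   47    4    4    5    6    6    2    2    5    6    3    3    2
[0.57179367 0.17123483 0.01189234]
```

View pics/s3.png

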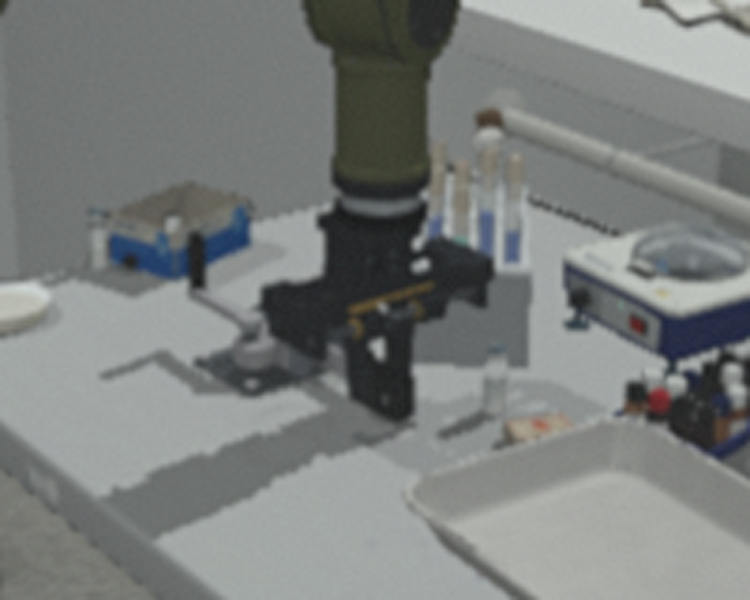

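The crop shows why there is a contact force: the right end of the gripper body is at the test-tube rack, which is 93 mm high with a corner near (0.645, 0.215). So I'll back off a little, set the scraper down with its tip in the mouth, and release it. Then I'll turn the gripper 90° and push the grip home from behind, which clears the rack.

>>> nudge_tcp(
  segments=[0,-0.003,0,0,0,0,0,0,-0.006,0,0,0,0,0,0,-0.006,0,0.001,0,0,0,0,-0.006,0,0.001,0,0,0],
  grip_n=20,
)

```text
clock: 5.0
tool_pos: [0.5736, 0.1689, 0.0111]
eef_rot: [0.697, 0.717, 0.0, -0.0]
contact_force: [-0.3, -0.6, -0.9]
opening: 0.246
finger_force: 20.0
```

```bash
python3 -c "
from h import *
st()"
```

```text
t 5.0 p [0.5736 0.1689 0.0111] yang 0.0275 z [-0.e+00  4.e-04 -1.e+00] F [-0.3  -0.61 -0.91] M [-0.25  0.19  0.04] op 0.246 ff 20.0 q [-0.38  0.99  0.03  1.78 -0.06  0.37 -0.28]
```

>>> nudge_tcp(
  segments=[0.5,0,0,0.0005,0,0,0,0.5,0,0,0.0005,0,0,0,0.5,0,0,0.0005,0,0,0,0.5,0,0,0.0005,0,0,0,0.5,0,0,-0.03,0,0,0,0.5,-0.02,0,-0.07,0,0,0,0.2,-0.07,0,-0.07,0,0,0.15,0,-0.09,0,-0.07,0,0,0.15,0,-0.09,0,-0.07,0,0,0,0,-0.09,0,-0.07,0,0,0],
  grip_n=20,
)

```text
clock: 6.0
tool_pos: [0.5765, 0.0777, 0.0815]
eef_rot: [0.698, 0.716, 0.0, 0.0]
contact_force: [-0.4, 0.5, 0.1]
opening: 0.163
finger_force: 0.0
```

```bash
python3 - <<'E'
from h import *
st()
im,_=snapshot('scene');cv2.imwrite('pics/s4.png',cv2.resize(im[150:260,220:360,::-1],(763,600),interpolation=cv2.INTER_CUBIC));np.save('/tmp/s4.npy',im)
im,d=snapshot('top');np.savez('/tmp/top4.npz',im=im,d=d)
go([.5741,.105,.07],.0268+np.pi/2)
E
```

```text
t 6.0 p [0.5765 0.0777 0.0815] yang 0.026 z [ 8.e-04  3.e-04 -1.e+00] F [-0.45  0.52  0.07] M [-0.08  0.07 -0.03] op 0.163 ff 0.0 q [-0.22  0.86  0.01  1.82 -0.02  0.46 -0.17]
d [ 0.0255 -0.0015  0.0113] rot [ 1.3000e-03 -6.0000e-04 -1.5729e+00]
```

View pics/s4.png

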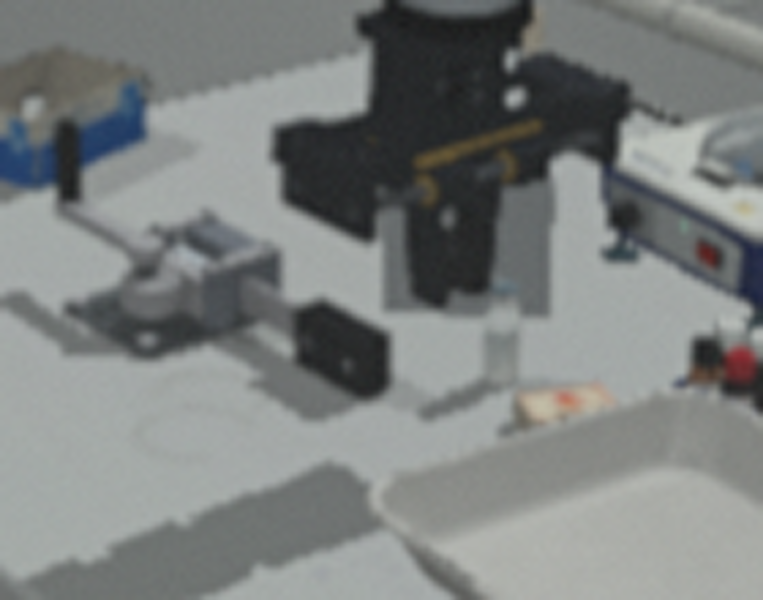

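The scraper stands upright with its blade tip at the mouth, grip at about (340,345) in the crop. Now I'll rotate 90° and get behind it.

>>> nudge_tcp(
  segments=[0,0.005,0,0,0,0,-0.15,0,0.01,0,0,0,0,-0.3,0,0.015,0,0,0,0,-0.45,0,0.02,0,0,0,0,-0.6,0,0.02,0,0,0,0,-0.75,0,0.02,0,0,0,0,-0.9,0,0.02,0,0,0,0,-1.05,0,0.02,0,0,0,0,-1.2,0,0.02,0,0,0,0,-1.35,0,0.02,0,0,0,0,-1.5],
  grip_n=20,
)

```text
clock: 7.1
tool_pos: [0.5754, 0.0998, 0.0811]
eef_rot: [0.019, 1.0, 0.0, -0.0]
contact_force: [-0.4, 0.3, -0.1]
opening: 0.002
finger_force: 0.0
```

>>> nudge_tcp(
  segments=[0,0,0,0,0,0,-0.071,0,0,0,0,0,0,-0.071],
)

```text
clock: 7.3
tool_pos: [0.5754, 0.0996, 0.081]
eef_rot: [-0.013, 1.0, 0.0, -0.0]
contact_force: [-0.1, 0.0, 0.1]
opening: 0.008
finger_force: 0.0
```

```bash
python3 - <<'E'
from h import *
st()
go([.5753,.100,.012],.0268+np.pi/2)
E
```

```text
t 7.3 p [0.5754 0.0996 0.081 ] yang 1.5971 z [-5.e-04  9.e-04 -1.e+00] F [-0.07  0.04  0.08] M [-0.   -0.05 -0.03] op 0.008 ff 0.0 q [-0.03  0.88 -0.38  1.8   0.56  0.57  0.83]
d [0.     0.0004 0.069 ] rot [ 0.0009 -0.0005 -0.0005]
```

>>> nudge_tcp(
  segments=[0,0,0,0.035,0,0,0,0,0,0,0.068,0,0,0,0,0,0,0.068,0,0,0,0,0,0.012,0.068,0,0,0,0,0,0.02,0.068,0,0,0,0,0,0.028,0.068,0,0,0,0,0,0.036,0.068,0,0,0,0,0,0.036,0.068,0,0,0],
  grip_n=20,
)

```text
clock: 8.1
tool_pos: [0.575, 0.1368, 0.0142]
eef_rot: [-0.014, 1.0, 0.001, 0.001]
contact_force: [-1.2, 0.3, 0.7]
opening: 0.005
finger_force: 0.0
```

```bash
python3 - <<'E'
from h import *
st()
im,_=snapshot('scene');cv2.imwrite('pics/s5.png',cv2.resize(im[150:260,220:360,::-1],(763,600),interpolation=cv2.INTER_CUBIC))
E
```

```text
t 8.1 p [0.575  0.1368 0.0142] yang 1.5997 z [ 0.0017  0.0019 -1.    ] F [-1.22  0.3   0.7 ] M [ 0.03 -0.    0.02] op 0.005 ff 0.0 q [-0.14  0.99 -0.3   1.79  0.6   0.45  0.74]
```

View pics/s5.png

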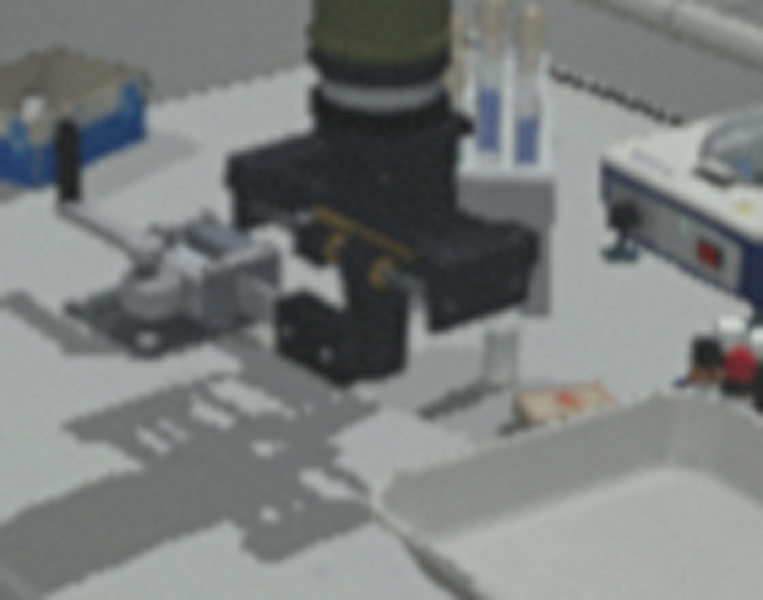

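The push works: the grip's front face has moved towards the block (from 298 to 278) and is still upright. I'll continue.

>>> nudge_tcp(
  segments=[0,0.001,0.007,0,0,0,0,0,0.001,0.014,0,0,0,0,0,0.002,0.02,0,0,0,0,0,0.002,0.026,0,0,0,0,0,0.002,0.032,0,0,0,0,0,0.002,0.032,0,0,0,0],
  grip_n=20,
)

```text
clock: 8.75
tool_pos: [0.5715, 0.1686, 0.0132]
eef_rot: [-0.014, 1.0, 0.001, 0.0]
contact_force: [-0.1, 0.4, 0.1]
opening: 0.008
finger_force: 0.0
```

```bash
python3 -c "
from h import *
st()"
```

```text
t 8.75 p [0.5715 0.1686 0.0132] yang 1.5997 z [ 2.e-04  2.e-03 -1.e+00] F [-0.08  0.45  0.14] M [ 0.01  0.02 -0.03] op 0.008 ff 0.0 q [-0.19  0.99 -0.3   1.78  0.59  0.46  0.7 ]
```

>>> nudge_tcp(
  segments=[0,0,0.002,0,0,0,0,0,0,0.004,0,0,0,0,0,0,0.006,0,0,0,0,0,0,0.008,0,0,0,0,0,0,0.008,0,0,0,0],
  grip_n=20,
)

```text
clock: 9.25
tool_pos: [0.5712, 0.1744, 0.0131]
eef_rot: [-0.014, 1.0, -0.0, -0.0]
contact_force: [-0.1, -2.2, 0.3]
opening: 0.004
finger_force: 0.8
```

```bash
python3 -c "
from h import *
st()"
```

```text
t 9.25 p [0.5712 0.1744 0.0131] yang 1.5981 z [-5.e-04 -4.e-04 -1.e+00] F [-0.14 -2.18  0.31] M [-0.29  0.08  0.05] op 0.004 ff 0.8 q [-0.21  0.99 -0.3   1.77  0.58  0.46  0.7 ]
```

>>> nudge_tcp(
  segments=[0,0,0.002,0,0,0,0,0,0,0.005,0,0,0,0,0,0,0.005,0,0,0,0,0,0,0.005,0,0,0,0],
  grip_n=20,
)

```text
clock: 9.65
tool_pos: [0.5711, 0.1745, 0.0131]
eef_rot: [-0.012, 1.0, -0.004, -0.001]
contact_force: [-0.7, -9.1, 4.3]
opening: 0.004
finger_force: 4.7
```

```bash
python3 -c "
from h import *
st()"
```

```text
t 9.65 p [0.5711 0.1745 0.0131] yang 1.5951 z [-0.0018 -0.0076 -1.    ] F [-0.68 -9.13  4.34] M [-1.64  0.09  0.02] op 0.004 ff 4.7 q [-0.21  0.99 -0.29  1.77  0.58  0.47  0.69]
```

It's a hard stop at the expected place: y 0.1745 against 0.173 predicted. Next I'll back off, lift, and go to the handle.

>>> nudge_tcp(
  segments=[0,0,-0.005,0,0,0,0,0,0,-0.015,0,0,0,0,0,0,-0.03,0,0,0,0,0.3,0,-0.03,-0.04,0,0,0.1,0.5,0,-0.03,-0.08,0,0,0.25,0.5,0,-0.03,-0.12,0,0,0.4,0.5,0,-0.01,-0.12,0,0,0.55,0.5,0.01,0.02,-0.12,0,0,0.7,0.5,0.02,0.06,-0.12,0,0,0.85,0.5,0.03,0.1,-0.12,0,0,1],
  grip_n=40,
)

```text
clock: 10.65
tool_pos: [0.5387, 0.2787, 0.1334]
eef_rot: [0.471, 0.882, 0.0, 0.0]
contact_force: [0.7, 0.7, 0.1]
opening: 0.499
finger_force: 0.0
```

```bash
python3 - <<'E'
from h import *
st()
go([.5263,.3695,.125],.0268)
im,d=snapshot('top');np.savez('/tmp/top6.npz',im=im,d=d)
E
```

```text
t 10.65 p [0.5387 0.2787 0.1334] yang 0.59 z [ 5.e-04  3.e-04 -1.e+00] F [0.71 0.7  0.12] M [-0.01  0.03  0.  ] op 0.499 ff 0.0 q [-0.49  0.8  -0.11  1.72  0.14  0.63 -0.09]
d [0.0824 0.0402 0.0084] rot [ 6.000e-04 -2.000e-04  5.632e-01]
```

>>> nudge_tcp(
  segments=[0.5,0.03,0.015,0,0,0,0.14,0.5,0.06,0.03,0,0,0,0.28,0.5,0.083,0.04,0.003,0,0,0.42,0.5,0.083,0.04,0.008,0,0,0.563,0.5,0.083,0.04,0.008,0,0,0.563,0.5,0.083,0.04,0.008,0,0,0.563],
  grip_n=40,
)

```text
clock: 11.3
tool_pos: [0.5254, 0.3681, 0.1251]
eef_rot: [0.694, 0.72, -0.0, 0.0]
contact_force: [-0.4, 0.6, -0.5]
opening: 0.498
finger_force: 0.0
```

```bash
python3 - <<'E'
from h import *
st()
go([.5263,.3695,.060],.0268)
im,_=snapshot('scene');cv2.imwrite('pics/s7.png',cv2.resize(im[130:250,200:340,::-1],(700,600),interpolation=cv2.INTER_CUBIC))
E
```

```text
t 11.3 p [0.5254 0.3681 0.1251] yang 0.0377 z [-1.0e-04 -1.3e-03 -1.0e+00] F [-0.44  0.61 -0.55] M [-0.11  0.07  0.01] op 0.498 ff 0.0 q [-0.71  0.85  0.06  1.61 -0.07  0.68 -0.59]
d [0.0014 0.0009 0.0651] rot [-0.0001  0.0013  0.0109]
```

View pics/s7.png

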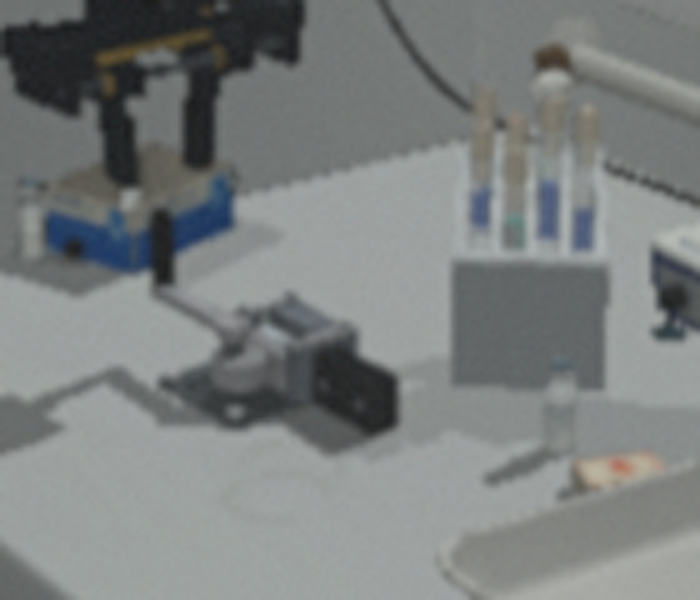

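The grip is against the block and upright, at about (355,390). The fingers straddle the handle and the rack hasn't moved. I'll descend and close.

>>> nudge_tcp(
  segments=[0.5,0.001,0.001,0.03,0,0,0.005,0.5,0.001,0.001,0.06,0,0,0.01,0.5,0.001,0.001,0.064,0,0,0.01,0,0.001,0.001,0.064,0,0,0.01,0,0.001,0.001,0.064,0,0,0.01,0,0.001,0.001,0.064,0,0,0.01,0,0.001,0.001,0.064,0,0,0.01,0,0.001,0.001,0.064,0,0,0.01,0,0.001,0.001,0.064,0,0,0.01,0,0.001,0.001,0.064,0,0,0.01],
  grip_n=30,
)

```text
clock: 12.35
tool_pos: [0.5258, 0.3713, 0.0626]
eef_rot: [0.698, 0.716, 0.0, -0.0]
contact_force: [-3.0, -0.9, 5.6]
opening: 0.168
finger_force: 30.0
```

```bash
python3 - <<'E'
from h import *
st()
s=get_state();p=s['tool_pos'][:2]; piv=np.array([.5276+.0007,.2895]);v=p-piv;print('r',np.hypot(*v),'ang',np.arctan2(v[1],v[0]))
E
```

```text
t 12.35 p [0.5258 0.3713 0.0626] yang 0.0256 z [ 2.e-04  9.e-04 -1.e+00] F [-3.01 -0.93  5.62] M [-0.19  0.56 -0.01] op 0.168 ff 30.0 q [-0.71  0.94  0.05  1.63 -0.07  0.57 -0.6 ]
r 0.08182639258220728 ang 1.6019611803318339
```

>>> nudge_tcp(
  segments=[0,-0.0006,-0.0101,-0.001,0,0,-0.125,0,-0.0025,-0.02,-0.002,0,0,-0.25,0,-0.0056,-0.0297,-0.002,0,0,-0.375,0,-0.0099,-0.0388,-0.002,0,0,-0.5,0,-0.0153,-0.0474,-0.002,0,0,-0.625,0,-0.0217,-0.0552,-0.002,0,0,-0.75,0,-0.0217,-0.0552,-0.002,0,0,-0.75],
  grip_n=40,
)

```text
clock: 13.05
tool_pos: [0.4698, 0.3483, 0.0628]
eef_rot: [0.387, 0.922, 0.0, -0.001]
contact_force: [-0.1, 4.7, -11.4]
opening: 0.172
finger_force: 40.0
```

```bash
cat >> h.py <<'E'
def lev():
    st(); s=get_state();p=s['tool_pos'][:2]; piv=np.array([.5283,.2895]);v=p-piv;print('r',np.hypot(*v),'lever',np.arctan2(v[1],v[0])-1.598)
E
python3 -c "
from h import *
lev()"
```

```text
t 13.05 p [0.4698 0.3483 0.0628] yang 0.7771 z [-0.0018  0.0012 -1.    ] F [ -0.06   4.74 -11.37] M [0.79 0.19 0.01] op 0.172 ff 40.0 q [-0.64  0.89 -0.12  1.81  0.22  0.45 -0.14]
r 0.08296804229033787 lever 0.7556260476678671
```

>>> nudge_tcp(
  segments=[0,-0.001,-0.0111,0.001,0,0,-0.137,0,-0.0035,-0.0218,0.0013,0,0,-0.273,0,-0.0075,-0.0323,0.0013,0,0,-0.41,0,-0.013,-0.0421,0.0013,0,0,-0.547,0,-0.019,-0.0511,0.0013,0,0,-0.683,0,-0.0268,-0.0592,0.0013,0,0,-0.82,0,-0.0268,-0.0592,0.0013,0,0,-0.82,0,-0.0268,-0.0592,0.0013,0,0,-0.82],
  grip_n=40,
)

```text
clock: 13.85
tool_pos: [0.4448, 0.2888, 0.0626]
eef_rot: [-0.012, 1.0, 0.001, -0.002]
contact_force: [-8.8, 2.7, 4.9]
opening: 0.168
finger_force: 40.0
```

```bash
python3 - <<'E'
from h import *
lev()
for n in('top','scene'):
    im,d=snapshot(n);np.savez('/tmp/%s8.npz'%n,im=im,d=d)
b=np.load('/tmp/scene8.npz')['im'][130:250,200:340,::-1];a=np.load('/tmp/top8.npz')['im'][170:260,170:260,::-1]
cv2.imwrite('pics/s8.png',np.hstack([cv2.resize(a,(400,400),interpolation=cv2.INTER_CUBIC),cv2.resize(b,(400,400),interpolation=cv2.INTER_CUBIC)]))
E
```

```text
t 13.85 p [0.4448 0.2888 0.0626] yang 1.5946 z [-0.0036  0.0016 -1.    ] F [-8.76  2.68  4.86] M [0.57 1.87 0.05] op 0.168 ff 40.0 q [-0.49  0.86 -0.28  1.97  0.58  0.39  0.38]
r 0.08353215326778006 lever -4.731326032924828
```

View pics/s8.png

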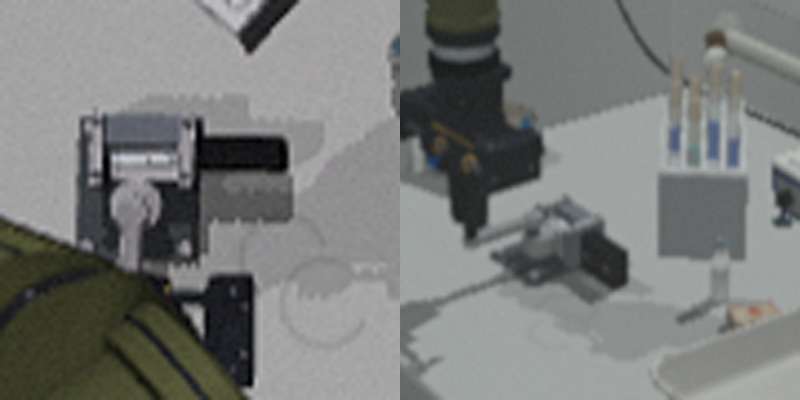

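```bash
python3 - <<'E'
from h import *
g=cv2.cvtColor(np.load('/tmp/top8.npz')['im'],cv2.COLOR_RGB2GRAY)
print('    ',' '.join('%3d'%x for x in range(190,214)))
for v in range(208,236): print(v,' '.join('%3d'%x for x in g[v,190:214]))
print('grip')
print('    ',' '.join('%3d'%x for x in range(208,240)))
for v in range(198,212): print(v,' '.join('%3d'%x for x in g[v,208:240]))
E
```

```text
190 191 192 193 194 195 196 197 198 199 200 201 202 203 204 205 206 207 208 209 210 211 212 213
208 119  99 117  17  28 150 126 148 147 148 147 149 149 150 149 151 148 147 147 165 113 127 141  70
209  90  63  74  13  24 131 143 165 156 158 162 159 167 159 159 167 167 167 166 181  94  74  99  72
210 156 131 109  19  17  72  85 100 126 150 156 167 143 112 101 108 107 111 105 118 111 103 132  59
211 124  98  76  21  20  32  49 115 127 149 142 157 137 122  61  24  28  32  34  23  98 112 127  33
212  62  53  45  25  27  54 121 150 147 148 147 147 147 144 113  63  27  34  31  35  55  59  61  22
213  64  66  57  35  30 103 154 148 149 148 122 138 139 130 134 118  25  36  35  34  32  26  30  29
214  66  65  62  35  48 147 150 148 142 150 125 137 111 129 132 140  39  29  38  36  32  32  41  37
215  62  62  66  35  58 160 149 136 137 136 150 137  90 134 133 139  66  27  36  33  33  31  34  33
216  66  63  66  37  47 154 137 123 126 126 142 129 117 102 132 133  60  34  31  38  37  37  32  37
217  65  61  65  32  39 154 128 126 124 129 127 129 134  81 129 134  44  34  38  33  34  38  36  41
218 
[... 3081 characters left out ...]
  21  25  28   2  35 146 143 144 156 159
207 129 142 110 157 150  66  13   7   4  15  13   9   8  10   6   2  11   4   9   9  11  18  18   7   8   0  32 153 155 158 164 165
208 147 165 113 127 141  70  19  49  49  45  52  46  49  48  49  58  57  57  58  60  58  63  37  35  33  34  86 161 162 165 164 162
209 166 181  94  74  99  72  14  69  85  80  81  78  79  96  94  99 103 100 104 103 100 104  91  90  91  91 108 133 164 168 162 162
210 105 118 111 103 132  59  13  80  88  92  93  87  99 110 109 108 110 111 110 116 108 104 114 108 110 109 110  98 167 167 161 166
211  34  23  98 112 127  33  20  96  90  89  90  89 111 111 104 104 104 109 109 109 108 106 106 111 106 107 104 105 167 163 165 167
```

>>> nudge_tcp(
  segments=[0,0.002,-0.0015,-0.0005,0,0,-0.02,0,0.003,-0.002,-0.0005,0,0,-0.02,0,0.003,-0.002,-0.0005,0,0,-0.02,0,0.003,-0.002,-0.0005,0,0,-0.02],
  grip_n=40,
)

```text
clock: 14.35
tool_pos: [0.4448, 0.2864, 0.0627]
eef_rot: [-0.022, 1.0, 0.001, 0.0]
contact_force: [-4.8, 5.0, -2.4]
opening: 0.17
finger_force: 40.0
```

```bash
python3 - <<'E'
from h import *
lev()
y=1.5953;ey=np.array([-np.sin(y),np.cos(y)]);pv=np.array([.5276,.2895])
print(proj('top',[np.r_[pv+ey*t,.05] for t in(0,.01,.02,.03,.035)]))
im,_=snapshot('top');g=cv2.cvtColor(im,cv2.COLOR_RGB2GRAY)
for v in range(218,230): print(v,' '.join('%3d'%x for x in g[v,193:206]))
E
```

```text
t 14.35 p [0.4448 0.2864 0.0627] yang 1.6143 z [ 4.0e-04  1.8e-03 -1.0e+00] F [-4.84  4.98 -2.44] M [0.76 0.72 0.07] op 0.17 ff 40.0 q [-0.49  0.86 -0.28  1.98  0.59  0.38  0.39]
r 0.08358497580037323 lever -4.702382643830511
[[199.30050689 216.90820585]
 [199.2434409  220.25401103]
 [199.18589397 223.60501101]
 [199.1278632  226.96127347]
 [199.09866545 228.64139943]]
218  34  48 124 135 126 126 127 126 129 130  89 125 120
219  36  37  67 114 135 129 127 132 137  82  78 141  61
220  40  42  39  68 113 121 125 128 110  50  64  95  29
221  57  40  36  42  96 121 122 128 112  49  50  30  30
222  70  38  42  41  99 124 128 128 124  32  42  34  32
223  44  37  39  41  97 129 128 132 122  27  45  35  35
224  36  39  39  42 101 125 130 127 124  34  42  33  33
225  56  41  36  54 100 121 128 130 126  35  40  30  36
226  63  56  58  65 102 122 128 122 121  35  37  38  31
227  62  73  72  67 106 123 131 126 122  33  38  31  35
228  43  49  54  80 117 123 132 130 118  38  62  64  48
229  35  26  34  56  92 128 133 129 127  76 103  99  80
```

The lever edges now run straight down the image. Its centreline is at u≈199.15 against an ideal of 199.17, so the lever is square at about 1.57–1.58 rad. I'll check that it holds, then hand in.

>>> nudge_tcp(
  segments=[0,0,0,0,0,0,0,0,0,0,0,0,0,0,0,0,0,0,0,0,0,0,0,0,0,0,0,0,0,0,0,0,0,0,0],
  grip_n=40,
)

```text
clock: 14.9
tool_pos: [0.4447, 0.2864, 0.0627]
eef_rot: [-0.022, 1.0, 0.001, 0.0]
contact_force: [-2.6, 3.9, -2.2]
opening: 0.168
finger_force: 40.0
```

```bash
python3 -c "
from h import *
lev(); print(finish_job())"
```

```text
t 14.9 p [0.4447 0.2864 0.0627] yang 1.6144 z [ 3.0e-04  1.8e-03 -1.0e+00] F [-2.59  3.9  -2.2 ] M [0.76 0.75 0.09] op 0.168 ff 40.0 q [-0.49  0.86 -0.28  1.98  0.59  0.38  0.39]
r 0.0836178540472813 lever -4.702691058663348
the job is handed in; nothing more can be done
None
```

The job is handed in at 14.9 s: the scraper stands upright in the slot with its shoulder against the block, and the gripper is holding the lever square at about 1.58 rad (measured; the pad squeeze itself was not checked); on the way in the gripper body touched the test-tube rack at about 6 N, and the rack looked unmoved afterwards.

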